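Set the belt tensioner to its mark and lock it

ROBOT

A 6-joint arm with a two-finger parallel gripper is mounted at the origin on the work surface. World frame = base frame: x ahead of the robot, y to its left, z up, the work surface at z = 0. Lengths are in mm, angles in rad, forces in N, time in s.
With the tool pointing down it reaches from about 400 to 825 mm from the base axis. Payload 7 kg.
Tool frame: the origin (TCP) lies at the very end of the fingers, on their centre line; the grasp point (between the pads) lies 19 mm behind it (grasp_offset is the distance from the TCP to the grasp point, in mm); y points along the fingers, x is the direction in which the jaws open and shut, and the axes are right-handed (so a half turn about y gives the same grasp; the last joint's range is limited). The gripper opens to 88 mm and grips with 3 to 60 N. Pads are 19 mm wide; open, the fingers measure 130 mm over their backs; the gripper's body (78 mm by 193 mm) begins 47 mm behind the grasp point.
Start: joints at [-1.041, 0.359, 0.012, 0, -1.224, -0.288], TCP at [161.603, -655.347, 226.561] pointing down, gripper open.
Joint ranges: [-3.07, 3.07], [-1.43, 2.12], [-1.02, 1.25], [-3.03, 1.67], [-3.05, -0], [-3.03, 3.03]. Speed limits (rad/s): [2.39, 2.39, 3.01, 3.14, 3.14, 3.14].

INTERFACE

Orientations are given as a unit quaternion [w, x, y, z].
In Python, from rig import sense, snapshot, camera_info, close_job, grasp_offset gives the robot as it stands.
- The arm moves only by the tool jog_arm, never from a script. Its argument "rows" is a list of rows, each a list of 4 numbers: the shift along the world's x, y, z in m, then the turn about the world's z in rad. In form: [[tx, ty, tz, twist], ...]. A call has 1 to 20 rows; each row is the pose to reach, as a shift and turn from the pose commanded when the call began; what a row does not reach only later rows make up. A row lasts 1/10 s, in which the tool goes at most 50 mm and 8.59 degrees, less where a joint would pass 70% of its speed; a pose out of reach is approached as far as the arm can. A call with a gripper value outside its range is refused whole. "jaw" is the closure, from -1 (fully open) to 1 (shut), so that 0 is half open, set as the call begins (left out, the last holds). The fingers move at their own pace and stop on an object; "newtons" is the grip in N (left out, the last holds). Time passes only in rows, so rows that repeat a pose let the fingers close. It gives the time, the measured TCP pose, the force and the opening at its end, in the units of the state.
- sense(): the state, without advancing time (a new reading comes with each control period).
- snapshot(name): name is "side" or "top"; returns the picture (384x512x3 uint8, blue, green, red); there is no depth.
- camera_info(name): a dict with "fx", "fy", "cx", "cy" (pixels), "R" (3x3) and "t" (3): a world point X has camera coordinates R X + t. Camera axes: x right, y down, z forward; pixel columns grow to the right and rows downward; lengths in mm; the calibration is good to about 2 mm. A picture is of the moment at which its call begins. camera_info takes no time and is no camera call.
- close_job(): hands the job in, once; it reports no verdict.
The state is a dict: "t": time; "qpos": joint angles; "qvel": joint speeds; "joint_torque": joint torques, N m; "tcp_pos": TCP position; "eef_rot": TCP orientation; "force": force on the tool from outside, world axes, zero at the start; "ft_torque": the same for the moment, N m; "opening": finger opening in mm.
Only numpy, scipy, OpenCV 4.12 (cv2) and the standard library are available. Lean on these libraries where they do the work, as an engineer would, in place of code of your own. Each camera call takes 0.05 s, during which the arm holds its last target. There are 200 camera calls.

TASK

Set the tension on the bottle belt's tensioner: press the yellow-flanged black knob down with about 15 N so that its clutch bites (the clutch must never carry more than 22 N), and turn it clockwise, in as many strokes as needed, until the red tip of the sprung arm stands in the green band, never letting it run into the orange zone beyond. Then push the red-balled lock lever all the way over to its far stop, and let go of everything. Move the arm by the knob alone without touching it, and leave the bottles and the can where they stand.

Things in the scene. Friction and masses are not known exactly. Their poses are not given: they have to be found in the camera images.
- tensioner: Belt tensioner, bolted down: blue base plate 210 x 360 mm, 12 thick. Frame: origin on the table, z up, x away from the robot and y left at yaw 0. In it (mm): knob axis at (0, 85) over a grey housing 96 across, 42 high; arm pivot (-50, -15); lock lever pivot (-10, -175), 34 high; white scale plate, top 30 high, over x -62 to 110, y -140 to 6.
- knob: Black fluted knob, 42 mm diameter, 75 to 122 mm above the table at rest; below it a yellow flange, 64 across. Origin: on the upright axis, 66 up. Unpressed it spins freely; a light spring (about 1 N, 0.15 N/mm) lifts it. Pressed 2.5 to 12.5 mm (varies with unseen wear), its sprung rubber pads (10 N/mm) meet the clutch disc.
- knob_grip (a point): The point on the axis at mid-grip, 101 mm above the table at rest; it sinks as the knob is pressed.
- clutch_disc: Brass disc, 64 mm across, top 50 mm above the table, under the knob. Clockwise from above it winds the arm 0.2 rad per rad, and self-locks where left. Turning it takes 0.07 to 0.12 N m, which the friction clutch passes only under press: with under about 7 N on the disc it slips, 11 holds well, never above 22 N.
- tension_arm: Sprung aluminium arm with black roller and red pointer, on an upright pivot (its origin, 42 mm up). It starts along the unit's +x; tightening swings it clockwise from above, the tip going to -y. Bar top 49 mm, roller top 65, pivot stub 70 above the table. Not to be touched.
- pointer_tip (a point): End of the red pointer on the sprung arm, 138 mm from the pivot: it moves 28 mm per rad of clutch disc turn.
- set_mark (a point): Centre line of the green band (12 mm wide along the tip's path), 138 mm from the pivot, anywhere along the scale. Frame: x out from the pivot, y along the arc. The arm tip's y in it is positive when too slack (about 40 to 75 mm at the start), 0 at the mark, negative when too tight; the orange zone runs from -18 to -38 mm.
- lock (a joint): Lock lever, rad: steel rod 80 mm long, 10 thick, red 26 mm ball at the tip, hinged at the unit's (-10, -175, 34) mm about its y. At 0 it leans 0.5 rad to the unit's -x, ball centre 104 mm up; upright at 0.5; at 1.0 it is at its far stop leaning to +x: locked. Starts at 0 to 0.12. Takes about 1.5 N, stays where left.
- lock_tip (a point): Centre of the lock lever's red ball.
- brown_bottle: Brown glass bottle with black cap, 62 mm in diameter, 210 mm tall, origin under its centre. Bystander.
- clear_bottle: Clear plastic bottle with red cap, 72 mm in diameter, 220 mm tall, origin under its centre. Bystander.
- can: Drink can with yellow band, 66 mm in diameter, 115 mm tall, origin under its centre. Bystander.

How it is judged:
By the outcome, as a careful person would: the job done as asked, in the order asked, and still so for the second after the job is handed in, with the robot touching nothing.
It also fails if it takes over 69 s, if anything falls off the work surface, if the arm or the gripper's body presses on something with over 40 N, if the wrist force passes 120 N, or if a joint passes its speed limit or range.

## Working session

There is one attempt and no reset: what is moved stays moved. The work goes in short steps, Python scripts to look and compute and a tool call to move; the robot and the scene stay as the last step left them, time stands still between calls to the robot, and variables do not carry over. Pictures are saved under pics/ and viewed, about 8 in all and at most 12, crops included, and the job is handed in when it is done.

Besides the shell and the picture viewer there is one more tool, called after "Emit:" as name(argument=value, ...) on one line, values as JSON. jog_arm: Moves the arm, as the interface text tells. Its arguments: {"type":"object","properties":{"rows":{"type":"array","items":{"type":"array","items":{"type":"number"}}},"jaw":{"type":"number"},"newtons":{"type":"number"}},"required":["rows"]}

```bash
mkdir -p pics; ls
python3 - <<'E'
from rig import *
import cv2,numpy as np
print(sense(),grasp_offset)
for n in("top","side"):
    i=snapshot(n);cv2.imwrite(f"pics/{n}0.png",i);c=camera_info(n)
    print(n,c, "pos",-np.array(c["R"]).T@np.array(c["t"]))
a=cv2.imread("pics/top0.png");b=cv2.imread("pics/side0.png")
cv2.imwrite("pics/both0.png",cv2.resize(np.hstack([a,b]),(800,300)))
E
```

```text
pics
{'t': 0.0, 'qpos': array([-1.04087206e+00,  3.59382729e-01,  1.10714987e-02, -3.41859643e-04,
       -1.22409568e+00, -2.88079756e-01]), 'qvel': array([-4.59043426e-04, -4.64708254e-05, -6.40728362e-04,  1.57313622e-03,
        1.64481438e-03,  1.11401072e-03]), 'joint_torque': array([ 5.82205957e-04, -5.82716095e+01,  2.93052542e+01,  6.99717119e+00,
        6.86562998e-03, -1.21841044e-04]), 'tcp_pos': array([ 161.50255071, -654.89836695,  225.63236813]), 'eef_rot': array([-0.43655506,  0.43557948,  0.55695221, -0.55632223]), 'force': array([-0.42571525,  0.12416533,  0.01949498]), 'ft_torque': array([ 0.04846441, -0.00566372,  0.03261805]), 'opening': 87.73208273300966} 18.8
top {'fx': 346.71234198891216, 'fy': 346.71234198891216, 'cx': 251.55876125400175, 'cy': 191.65930454487366, 'R': array([[-0.00309952, -0.99998049,  0.00542424],
       [-0.99001312,  0.00230403, -0.1409564 ],
       [ 0.14094115, -0.00580697, -0.99000095]]), 't': array([-30.39057791, 587.28977437, 922.55032997])} pos [451.30508277 -26.38589576 996.27279618]
side {'fx': 455.3556996592801, 'fy': 455.3556996592801, 'cx': 253.19155354870924, 'cy': 201.09846149009212, 'R': array([[-0.98974487, -0.14273919, -0.00553309],
       [-0.09366891,  0.67776438, -0.72928841],
       [ 0.10784816, -0.72129118, -0.68418404]]), 't': array([ 561.82984447,  121.85124506, 1302.86735727])} pos [426.97002859 937.35543776 983.3744092 ]
```

View pics/top0.png

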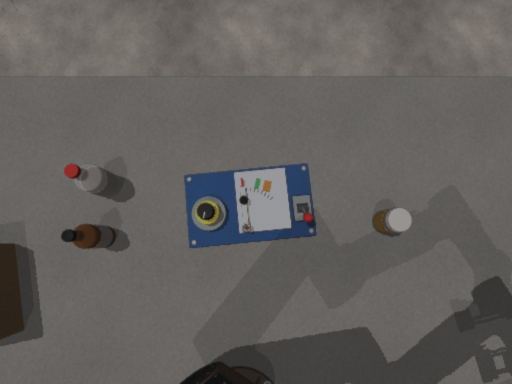

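View pics/side0.png

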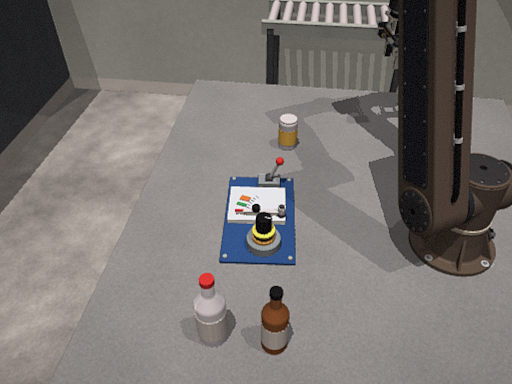

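The top view shows the blue plate spanning about (185,165)–(315,245), with the knob at (208,212), red tip (242,183), green band (257,184), orange (267,186) and lever ball (308,218). The bottles are at left and the can at (395,222). The side view agrees.

```bash
cat > h.py <<'E'
from rig import *
import cv2,numpy as np
def ray(n,u,v,z):
    c=camera_info(n);R=np.array(c["R"]);o=-R.T@np.array(c["t"])
    d=R.T@np.array([(u-c["cx"])/c["fx"],(v-c["cy"])/c["fy"],1]);return (o+d*(z-o[2])/d[2])
def proj(n,X):
    c=camera_info(n);p=np.array(c["R"])@np.array(X)+np.array(c["t"]);return p[0]/p[2]*c["fx"]+c["cx"],p[1]/p[2]*c["fy"]+c["cy"]
H={"red":((0,150,90),(6,255,255)),"green":((45,120,60),(80,255,255)),"orange":((7,150,120),(18,255,255)),"yellow":((22,120,90),(35,255,255)),"blue":((105,130,40),(125,255,255))}
def blobs(im,k,mn=4):
    h=cv2.cvtColor(im,cv2.COLOR_BGR2HSV);m=cv2.inRange(h,*map(np.array,H[k]))
    if k=="red": m|=cv2.inRange(h,np.array((174,150,90)),np.array((180,255,255)))
    n,l,s,c=cv2.connectedComponentsWithStats(m)
    return [(s[i,4],*c[i].round(2),*s[i,:4]) for i in range(1,n) if s[i,4]>=mn],m
E
python3 - <<'E'
from h import *
for n in("top","side"):
    im=cv2.imread(f"pics/{n}0.png")
    for k in H:
        b,m=blobs(im,k)
        print(n,k,[tuple(map(float,x)) for x in sorted(b,reverse=True)[:5]])
        if k=="blue":
            cs,_=cv2.findContours(m,0,2);c=max(cs,key=cv2.contourArea)
            r=cv2.minAreaRect(c)
            ap=cv2.approxPolyDP(cv2.convexHull(c),6,True).reshape(-1,2)
            P=np.array([ray(n,*p,12) for p in ap]);print(P.round(1),P.mean(0))
            h=cv2.convexHull(c).reshape(-1,2)
            W=np.array([ray(n,*p,12)[:2] for p in h],np.float32);print("rect",cv2.minAreaRect(W))
im=cv2.imread("pics/top0.png");cv2.imwrite("pics/c1.png",cv2.resize(im[155:255,175:325],None,fx=5,fy=5,interpolation=cv2.INTER_CUBIC))
E
```

```text
top red [(147.0, 70.8, 170.3, 64.0, 164.0, 14.0, 14.0), (63.0, 307.75, 217.11, 304.0, 213.0, 9.0, 9.0), (6.0, 242.0, 182.5, 242.0, 180.0, 1.0, 6.0)]
top green [(17.0, 256.94, 183.47, 256.0, 180.0, 3.0, 8.0)]
top orange [(46.0, 266.59, 185.83, 264.0, 182.0, 6.0, 9.0)]
top yellow [(173.0, 209.63, 213.77, 196.0, 201.0, 23.0, 23.0)]
top blue [(3800.0, 240.67, 207.66, 185.0, 164.0, 131.0, 83.0)]
[[ 669.2 -190.4   12. ]
 [ 470.4 -208.    12. ]
 [ 438.   140.8   12. ]
 [ 637.5  159.6   12. ]] [553.76576821 -24.47846605  12.        ]
rect ((554.0449829101562, -25.411056518554688), (205.63189697265625, 354.9447021484375), 5.527884006500244)
side red [(191.0, 206.03, 280.29, 199.0, 273.0, 15.0, 16.0), (42.0, 279.19, 160.6, 276.0, 157.0, 7.0, 8.0), (13.0, 237.92, 209.62, 235.0, 209.0, 8.0, 2.0)]
side green [(20.0, 241.25, 203.65, 237.0, 202.0, 9.0, 4.0)]
side orange [(160.0, 274.54, 317.27, 265.0, 310.0, 19.0, 14.0), (57.0, 262.54, 240.96, 253.0, 235.0, 21.0, 9.0), (36.0, 244.69, 197.69, 240.0, 195.0, 10.0, 6.0), (4.0, 283.75, 140.5, 283.0, 139.0, 2.0, 4.0)]
side yellow [(153.0, 262.86, 232.84, 252.0, 224.0, 23.0, 15.0)]
side blue [(2528.0, 258.58, 232.24, 220.0, 177.0, 75.0, 88.0)]
[[ 669.4 -191.9   12. ]
 [ 468.9 -209.2   12. ]
 [ 434.6  145.3   12. ]
 [ 635.9  162.8   12. ]] [552.2009954  -23.25506583  12.        ]
rect ((552.9541015625, -23.135391235351562), (207.00975036621094, 360.93365478515625), 5.591815948486328)
```

View pics/c1.png

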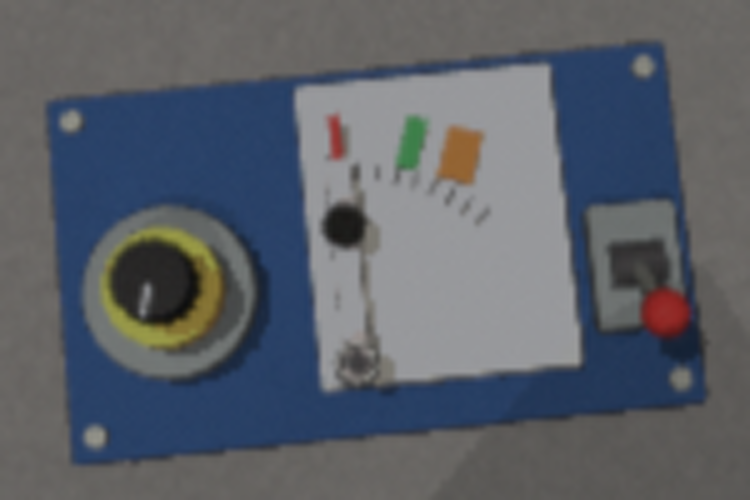

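```bash
cat >> h.py <<'E'
C=np.array([553.4,-24.2]);YAW=np.radians(5.55)
Rz=np.array([[np.cos(YAW),-np.sin(YAW)],[np.sin(YAW),np.cos(YAW)]])
W=lambda l:C+Rz@np.array(l)
L=lambda w:Rz.T@(np.array(w)[:2]-C)
def ang(p): d=L(p)-np.array([-50,-15]);return np.hypot(*d),np.arctan2(d[1],d[0])
def yawx():
    from scipy.spatial.transform import Rotation as Ro
    w,x,y,z=sense()["eef_rot"];M=Ro.from_quat([x,y,z,w]).as_matrix();return M.round(3)
def tri(ut,us):
    best=min(np.arange(0,250,.5),key=lambda z:np.hypot(*(ray("top",*ut,z)-ray("side",*us,z))[:2]))
    return ray("top",*ut,best),(ray("top",*ut,best)-ray("side",*us,best))
E
python3 - <<'E'
from h import *
print("knob",W((0,85)),"lever piv",W((-10,-175)),"ball",W((-10-80*np.sin(.5),-175)))
print("flange yellow top@72",L(ray("top",207,212,72)))
print("ball",tri((307.75,217.11),(279.19,160.6)),L(tri((307.75,217.11),(279.19,160.6))[0]))
for n,g,o,r in(("top",(256.94,183.47),(266.59,185.83),(242,182.5)),("side",(241.25,203.65),(244.69,197.69),(237.92,209.62))):
    for nm,p,z in(("green",g,30.5),("orange",o,30.5),("redptr",r,46)): print(n,nm,ang(ray(n,*p,z)))
print("knob proj",proj("top",(*W((0,85)),122)),proj("side",(*W((0,85)),122)),proj("top",(*W((0,85)),72)))
for nm,a,b in(("clearcap",(72,171),(206,280)),("browncap",(69,236),(276,293))): print(nm,tri(a,b))
print(yawx())
E
```

```text
knob [545.17927915  60.40153514] lever piv [ 560.37189174 -199.34677481] ball [ 522.19764557 -203.05616165]
flange yellow top@72 [-14.16376443 113.37380502]
ball (array([ 511.36236195, -175.01197741,  110.5       ]), array([ 3.36753569e-01,  9.79412888e-02, -1.13686838e-13])) [ -56.42625742 -146.03935435]
top green (np.float64(107.08362047250208), np.float64(-0.12816638704058))
top orange (np.float64(104.77410420229303), np.float64(-0.39265965870260333))
top redptr (np.float64(113.96760206485025), np.float64(0.24759348852097193))
side green (np.float64(106.67401675374279), np.float64(-0.1628817511958853))
side orange (np.float64(106.1332554092187), np.float64(-0.4314188023977676))
side redptr (np.float64(114.71718701673136), np.float64(0.2191400495582776))
knob proj (np.float64(215.31111825605927), np.float64(203.6989388309194)) (np.float64(257.9658433003651), np.float64(209.48902834989173)) (np.float64(217.14373838144942), np.float64(205.69041104575533))Traceback (most recent call last):
  File "<stdin>", line 8, in <module>
  File "h.py", line 23, in tri
    best=min(np.arange(0,250,.5),key=lambda z:np.hypot(*(ray("top",*ut,z)-ray("side",*us,z))[:2]))
  File "h.py", line 23, in <lambda>
    best=min(np.arange(0,250,.5),key=lambda z:np.hypot(*(ray("top",*ut,z)-ray("side",*us,z))[:2]))
                                                         ~~~^^^^^^^^^^^^^
  File "h.py", line 4, in ray
    c=camera_info(n);R=np.array(c["R"]);o=-R.T@np.array(c["t"])
ValueError: time passes only in moves, steps and waits
```

```bash
sed -i 's/^import cv2,numpy as np/import cv2,numpy as np\nCI={n:camera_info(n) for n in("top","side")}/; s/camera_info(n);/CI[n];/; s/^C=.*;YAW/C0=np.array([553.4,-24.2]);YAW/' h.py
python3 - <<'E'
s=open('h.py').read();s=s.replace("W=lambda","C=C0+Rz@np.array([-12.5,28.5])\nW=lambda");open('h.py','w').write(s)
E
python3 - <<'E'
from h import *
for n in("top","side"):
    im=cv2.imread(f"pics/{n}0.png");h=cv2.cvtColor(im,cv2.COLOR_BGR2HSV)
    m=cv2.inRange(h,np.array((0,0,125)),np.array((180,60,255)))
    if n=="top": m[:,:225]=0;m[:,300:]=0
    else: m[:,:222]=0;m[:,292:]=0;m[:180]=0;m[232:]=0
    cs,_=cv2.findContours(m,0,2);c=max(cs,key=cv2.contourArea)
    q=np.array([L(ray(n,*p,30)) for p in cv2.convexHull(c).reshape(-1,2)],np.float32)
    print(n,"scale plate",cv2.minAreaRect(q),q.min(0),q.max(0), "expect c (24,-67) 172x146")
    # knob black blob
    b,m=blobs(im,"yellow");ys,xs=np.nonzero(m)
    k=(xs>190)&(xs<290)&(ys>190)&(ys<260);e=cv2.minEnclosingCircle(np.c_[xs,ys][k].astype(np.float32));print("yellow circ",e,L(ray(n,*e[0],71)))
print("ball",L(tri((307.75,217.11),(279.19,160.6))[0]))
for n,g,o,r in(("top",(256.94,183.47),(266.59,185.83),(242,182.5)),("side",(241.25,203.65),(244.69,197.69),(237.92,209.62))):
    for nm,p,z in(("green",g,30.5),("orange",o,30.5),("redptr",r,46)): print(n,nm,ang(ray(n,*p,z)))
k=W((0,85));print("knob",k,proj("top",(*k,122)),proj("side",(*k,122)),"lever",W((-10,-175)))
for nm,a,b in(("clearcap",(72,171),(206,280)),("browncap",(69,236),(276,293))): print(nm,tri(a,b)[0])
print(yawx())
E
```

```text
top scale plate ((22.85595703125, -66.30078125), (144.68206787109375, 170.4501190185547), 89.95796203613281) [ -62.401848 -138.64955 ] [108.11184     6.0366063] expect c (24,-67) 172x146
yellow circ ((207.43182373046875, 212.2467498779297), 11.758790969848633) [-2.34158508 83.89513557]
side scale plate ((21.225730895996094, -61.73688507080078), (163.2001190185547, 173.04998779296875), 89.8871841430664) [ -65.45063 -143.39716] [107.62273   19.809391] expect c (24,-67) 172x146
yellow circ ((263.1136474609375, 230.0), 11.292250633239746) [-2.78213877 84.14015356]
ball [ -43.92625742 -174.53935435]
top green (np.float64(125.97893585479433), np.float64(-0.34147072151173236))
top orange (np.float64(129.04004826143213), np.float64(-0.5604318260390796))
top redptr (np.float64(122.9934793870233), np.float64(-0.004632648665479587))
side green (np.float64(126.3543187506631), np.float64(-0.3709071952590214))
side orange (np.float64(131.04458221329975), np.float64(-0.5897482719068775))
side redptr (np.float64(124.52464132238076), np.float64(-0.028605421761181735))
knob [529.98151758  87.55900268] (np.float64(204.48563110759588), np.float64(209.7106541474505)) (np.float64(262.239464610302), np.float64(217.07744682914944)) lever [ 545.17413017 -172.18930727]
clearcap [611.04962234 379.38895429 216.        ]
browncap [463.8304936  382.47501384 203.        ]
[[-0.239 -0.    -0.971]
 [ 0.971  0.001 -0.239]
 [ 0.001 -1.     0.   ]]
```

Emit:
jog_arm(rows=[[0.04,0.04,0,0],[0.08,0.08,0,0.05],[0.12,0.12,0,0.1],[0.15,0.16,0,0.15],[0.18,0.2,0,0.2],[0.2,0.24,0,0.25],[0.22,0.28,0,0.3],[0.24,0.32,0,0.35],[0.26,0.36,0,0.4],[0.28,0.4,0,0.45],[0.3,0.44,0,0.5],[0.31,0.48,0,0.55],[0.32,0.52,0,0.6],[0.33,0.56,0,0.65],[0.34,0.6,0,0.7],[0.35,0.64,0,0.75],[0.36,0.68,0,0.8],[0.367,0.72,0,0.85],[0.367,0.742,0,0.9],[0.367,0.742,0,0.9]], jaw=-1)

```text
t: 2.1
tcp_pos: [528.6, 89.2, 226.0]
eef_rot: [0.149, -0.149, -0.691, 0.691]
force: [-0.2, -0.1, -0.1]
opening: 87.8
```

Emit:
jog_arm(rows=[[0,-0.001,-0.04,0],[0,-0.002,-0.08,0],[0,-0.002,-0.11,0],[0,-0.002,-0.13,0],[0,-0.002,-0.142,0],[0,-0.002,-0.142,0],[0,-0.002,-0.142,0]])

```text
t: 2.8
tcp_pos: [529.1, 84.6, 85.2]
eef_rot: [-0.15, 0.151, 0.691, -0.691]
force: [-0.4, 0.6, 0.3]
opening: 87.5
```

Run:
```python
from h import *
s=sense();print(s["t"],s["qpos"].round(3),s["tcp_pos"].round(1),s["force"].round(2),s["ft_torque"].round(3),yawx()[0])
i=snapshot("top");cv2.imwrite("pics/top1.png",i)
j=snapshot("side")
cv2.imwrite("pics/c2.png",np.hstack([cv2.resize(i[155:255,175:325],(450,300)),cv2.resize(j[130:280,200:320],(240,300))]))
```

```text
2.8 [ 0.525  0.27  -0.479  0.    -0.822 -0.954] [529.1  84.6  85.2] [-0.42  0.64  0.31] [ 0.075  0.085 -0.   ] [-0.909  0.001 -0.416]
```

View pics/c2.png

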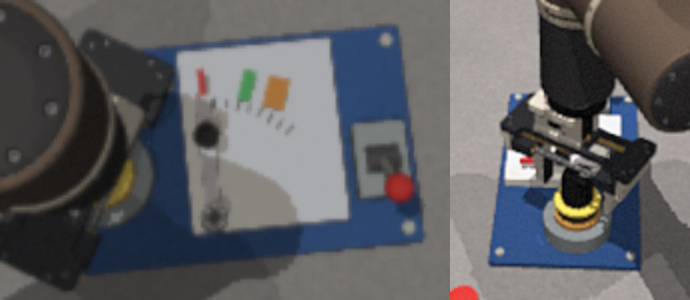

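Emit:
jog_arm(rows=[[0,0.002,0,0.15],[-0.001,0.0025,-0.001,0.3],[-0.001,0.0025,-0.002,0.4],[-0.001,0.0025,-0.002,0.4],[-0.001,0.0025,-0.002,0.4]])

```text
t: 3.4
tcp_pos: [528.0, 87.4, 83.4]
eef_rot: [-0.011, 0.012, 0.707, -0.707]
force: [-0.3, -0.5, 0.4]
opening: 87.6
```

Emit:
jog_arm(rows=[[0,0,0,0],[0,0,0,0],[0,0,0,0],[0,0,0,0],[0,0,0,0],[0,0,0,0],[0,0,0,0],[0,0,0,0],[0,0,0,0],[0,0,0,0]], jaw=1, newtons=30)

```text
t: 4.4
tcp_pos: [527.9, 87.2, 82.7]
eef_rot: [-0.01, 0.01, 0.707, -0.707]
force: [3.5, -1.1, -1.4]
opening: 41.4
```

Run:
```python
from h import *
s=sense();print(s["t"],s["qpos"].round(3),s["tcp_pos"].round(1),s["force"].round(2),s["ft_torque"].round(3),yawx()[:,0],s["opening"])
```

```text
4.4 [ 0.53   0.272 -0.483  0.    -0.815 -0.56 ] [527.9  87.2  82.7] [ 3.53 -1.07 -1.44] [-0.432 -0.987 -0.021] [-1.     0.029 -0.001] 41.420915597794384
```

Emit:
jog_arm(rows=[[0.0005,0,-0.0005,0],[0.001,0,-0.001,0],[0.001,0,-0.0015,0],[0.001,0,-0.002,0],[0.001,0,-0.002,0]])

```text
t: 4.9
tcp_pos: [528.1, 87.1, 80.3]
eef_rot: [0.011, -0.01, -0.707, 0.707]
force: [-2.6, 0.7, 2.7]
opening: 41.8
```

Emit:
jog_arm(rows=[[-0.0004,0,-0.0003,0],[-0.0004,0,-0.0006,0],[-0.0004,0,-0.001,0],[-0.0004,0,-0.001,0],[-0.0004,0,-0.001,0]])

```text
t: 5.4
tcp_pos: [528.1, 87.1, 79.5]
eef_rot: [0.01, -0.01, -0.707, 0.707]
force: [-2.0, 1.3, 2.0]
opening: 41.1
```

Emit:
jog_arm(rows=[[-0.0003,0,-0.0003,0],[-0.0003,0,-0.0006,0],[-0.0003,0,-0.001,0],[-0.0003,0,-0.001,0],[-0.0003,0,-0.001,0]])

```text
t: 5.9
tcp_pos: [528.1, 87.1, 78.6]
eef_rot: [-0.01, 0.01, 0.707, -0.707]
force: [-0.6, -0.0, 1.8]
opening: 41.7
```

Emit:
jog_arm(rows=[[0,0,-0.0003,0],[0,0,-0.0006,0],[0,0,-0.001,0],[0,0,-0.001,0]])

```text
t: 6.3
tcp_pos: [528.1, 87.2, 77.6]
eef_rot: [-0.01, 0.01, 0.707, -0.707]
force: [0.9, -0.4, 2.2]
opening: 41.5
```

Emit:
jog_arm(rows=[[0,0,-0.0003,0],[0,0,-0.0006,0],[0,0,-0.0008,0],[0,0,-0.0008,0]])

```text
t: 6.7
tcp_pos: [528.1, 87.2, 77.0]
eef_rot: [-0.01, 0.01, 0.707, -0.707]
force: [-1.0, -0.3, 4.7]
opening: 41.1
```

Emit:
jog_arm(rows=[[0,0,-0.0002,0],[0,0,-0.0004,0],[0,0,-0.0004,0],[0,0,-0.0004,0]])

```text
t: 7.1
tcp_pos: [528.1, 87.2, 76.8]
eef_rot: [-0.01, 0.01, 0.707, -0.707]
force: [-1.6, -0.8, 6.1]
opening: 41.1
```

Emit:
jog_arm(rows=[[0,0,-0.0003,0],[0,0,-0.0006,0],[0,0,-0.0008,0],[0,0,-0.0008,0],[0,0,-0.0008,0]])

```text
t: 7.6
tcp_pos: [528.1, 87.2, 76.3]
eef_rot: [-0.01, 0.01, 0.707, -0.707]
force: [-2.5, -0.9, 10.8]
opening: 41.7
```

Emit:
jog_arm(rows=[[0.0002,0,-0.0003,0],[0.0003,0,-0.0006,0],[0.0003,0,-0.0007,0],[0.0003,0,-0.0007,0],[0.0003,0,-0.0007,0]])

```text
t: 8.1
tcp_pos: [528.1, 87.2, 75.8]
eef_rot: [0.01, -0.01, -0.707, 0.707]
force: [-5.5, 1.0, 13.7]
opening: 41.6
```

Emit:
jog_arm(rows=[[-0.0003,0,-0.0001,0],[-0.0006,0,-0.0002,-0.03],[-0.0006,0,-0.0002,-0.08],[-0.0006,0,-0.0002,-0.14],[-0.0006,0,-0.0002,-0.2],[-0.0006,0,-0.0002,-0.25],[-0.0006,0,-0.0002,-0.3],[-0.0006,0,-0.0002,-0.3],[-0.0006,0,-0.0002,-0.3]])

```text
t: 9.0
tcp_pos: [528.7, 87.2, 76.0]
eef_rot: [-0.115, 0.116, 0.698, -0.697]
force: [-0.6, -2.8, 12.2]
opening: 41.7
```

```bash
cat > look.py <<'E'
from h import *
import sys
s=sense();print(s["t"],s["qpos"].round(3),s["tcp_pos"].round(1),s["force"].round(2),s["ft_torque"].round(3),s["opening"].round(1))
for n in("top","side"):
    i=snapshot(n);cv2.imwrite(f"pics/{n}{sys.argv[1]}.png",i)
    for k,z in(("red",46),("green",30.5),("orange",30.5)):
        for b in blobs(i,k,3)[0]:
            r,a=ang(ray(n,b[1],b[2],z))
            if 80<r<160 and abs(a)<1.2: print(n,k,b[0],b[1],b[2],"r %.1f a %.3f"%(r,a))
E
python3 look.py 2
```

```text
Traceback (most recent call last):
  File "look.py", line 3, in <module>
    s=sense();print(s["t"],s["qpos"].round(3),s["tcp_pos"].round(1),s["force"].round(2),s["ft_torque"].round(3),s["opening"].round(1))
                                                                                                                ^^^^^^^^^^^^^^^^^^
AttributeError: 'float' object has no attribute 'round'
```

```bash
sed -i 's/,s\["opening"\].round(1)//' look.py; python3 look.py 2
```

```text
9.0 [ 0.53   0.281 -0.49   0.001 -0.798 -0.86 ] [528.7  87.2  76. ] [-0.57 -2.81 12.15] [-0.678  0.679 -0.032]
top red 4 245.0 183.5 r 119.7 a -0.072
top green 17 256.94 183.47 r 126.0 a -0.341
top orange 46 266.59 185.83 r 129.0 a -0.560
side green 10 238.8 202.7 r 135.0 a -0.377
side orange 43 261.53 241.79 r 118.0 a 1.123
```

Emit:
jog_arm(rows=[[0,-0.0003,-0.0003,-0.05],[0,-0.0003,-0.0003,-0.12],[0,-0.0003,-0.0003,-0.19],[0,-0.0003,-0.0003,-0.26],[0,-0.0003,-0.0003,-0.32],[0,-0.0003,-0.0003,-0.38],[0,-0.0003,-0.0003,-0.44],[0,-0.0003,-0.0003,-0.5],[0,-0.0003,-0.0003,-0.5],[0,-0.0003,-0.0003,-0.5]])

```text
t: 10.1
tcp_pos: [529.4, 86.8, 76.0]
eef_rot: [-0.283, 0.286, 0.648, -0.647]
force: [1.8, -4.4, 11.4]
opening: 41.4
```

```bash
python3 look.py 3
```

```text
10.1 [ 0.529  0.281 -0.49   0.002 -0.797 -1.359] [529.4  86.8  76. ] [ 1.85 -4.42 11.42] [-1.511 -0.345 -0.041]
top red 6 249.0 182.5 r 122.7 a -0.163
top green 17 256.94 183.47 r 126.0 a -0.341
top orange 46 266.59 185.83 r 129.0 a -0.560
side red 10 238.3 205.1 r 126.8 a -0.181
side green 4 238.5 202.5 r 136.2 a -0.380
side orange 3 242.67 196.67 r 138.9 a -0.590
side orange 29 258.41 241.72 r 122.1 a 1.059
```

Emit:
jog_arm(rows=[[0.0002,-0.0005,-0.0004,-0.05],[0.0002,-0.0005,-0.0004,-0.12],[0.0002,-0.0005,-0.0004,-0.19],[0.0002,-0.0005,-0.0004,-0.26],[0.0002,-0.0005,-0.0004,-0.33],[0.0002,-0.0005,-0.0004,-0.4],[0.0002,-0.0005,-0.0004,-0.46],[0.0002,-0.0005,-0.0004,-0.52],[0.0002,-0.0005,-0.0004,-0.58],[0.0002,-0.0005,-0.0004,-0.6],[0.0002,-0.0005,-0.0004,-0.6]])

```text
t: 11.3
tcp_pos: [530.0, 85.8, 75.9]
eef_rot: [-0.462, 0.464, 0.535, -0.533]
force: [2.3, -7.8, 13.3]
opening: 41.8
```

```bash
python3 look.py 4
python3 - <<'E'
import cv2,numpy as np
a=cv2.imread('pics/top4.png')[165:205,230:280];b=cv2.imread('pics/side4.png')[190:225,220:270]
cv2.imwrite('pics/c4.png',np.hstack([cv2.resize(a,(400,320),interpolation=cv2.INTER_CUBIC),cv2.resize(b,(400,320),interpolation=cv2.INTER_CUBIC)]))
E
```

```text
11.3 [ 0.528  0.281 -0.49   0.003 -0.796 -1.959] [530.   85.8  75.9] [ 2.32 -7.76 13.27] [-2.694 -0.948  0.046]
top red 8 254.5 183.0 r 123.2 a -0.288
top green 11 257.36 183.09 r 127.3 a -0.348
top orange 46 266.59 185.83 r 129.0 a -0.560
side red 12 240.75 201.92 r 124.0 a -0.303
side green 6 240.5 204.33 r 127.2 a -0.342
side orange 32 244.62 197.84 r 130.8 a -0.585
side orange 3 253.0 238.0 r 119.9 a 0.889
```

View pics/c4.png

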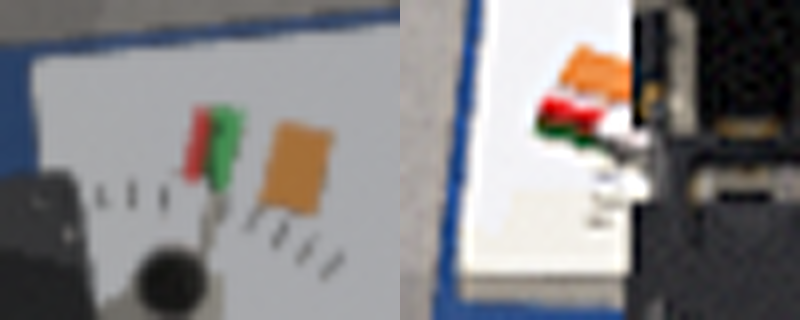

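Emit:
jog_arm(rows=[[0,-0.0004,0,-0.03],[0,-0.0008,0,-0.08],[0,-0.0008,0,-0.14],[0,-0.0008,0,-0.2],[0,-0.0008,0,-0.25],[0,-0.0008,0,-0.28],[0,-0.0008,0,-0.28],[0,-0.0008,0,-0.28]])

```text
t: 12.2
tcp_pos: [530.0, 85.3, 75.9]
eef_rot: [-0.532, 0.534, 0.466, -0.464]
force: [3.0, -5.5, 13.5]
opening: 41.3
```

```bash
python3 look.py 5
python3 - <<'E'
import cv2,numpy as np
a=cv2.imread('pics/top5.png')[165:205,230:280];b=cv2.imread('pics/side5.png')[190:225,220:270]
cv2.imwrite('pics/c5.png',np.hstack([cv2.resize(a,(400,320),interpolation=cv2.INTER_CUBIC),cv2.resize(b,(400,320),interpolation=cv2.INTER_CUBIC)]))
E
```

```text
12.2 [ 0.527  0.281 -0.49   0.003 -0.796 -2.237] [530.   85.3  75.9] [ 3.02 -5.45 13.51] [-2.231 -0.794  0.082]
top red 12 256.92 183.08 r 124.4 a -0.341
top orange 47 266.57 185.72 r 129.3 a -0.559
side red 15 241.8 200.33 r 123.7 a -0.364
side green 18 240.94 203.67 r 127.2 a -0.367
side orange 30 244.43 197.57 r 132.0 a -0.589
```

View pics/c5.png

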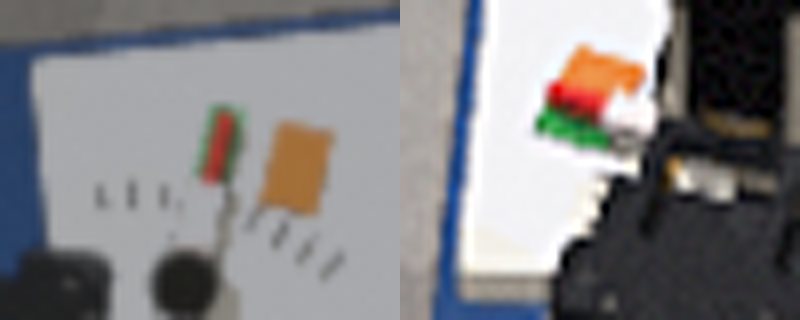

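The red tip is centred on the green band: the top view reads −0.341 for the tip and −0.341 for the band. Next I unload the clutch, release and rise.

Emit:
jog_arm(rows=[[0,0,0.001,0],[0,0,0.003,0],[0,0,0.005,0],[0,0,0.006,0],[0,0,0.006,0]])

```text
t: 12.8
tcp_pos: [529.9, 85.3, 80.9]
eef_rot: [-0.532, 0.534, 0.465, -0.463]
force: [6.9, -6.2, 0.6]
opening: 41.5
```

Emit:
jog_arm(rows=[[0,0,0,0],[0,0,0,0],[0,0,0,0],[0,0,0,0],[0,0,0,0],[0,0,0,0],[0,0,0,0],[0,0,0,0]], jaw=-1)

```text
t: 13.6
tcp_pos: [527.8, 85.5, 79.9]
eef_rot: [0.533, -0.533, -0.464, 0.464]
force: [-0.8, -0.0, -0.1]
opening: 87.2
```

Emit:
jog_arm(rows=[[0,0,0.03,0],[0,0,0.07,0],[0,0,0.11,0],[0,0,0.13,0],[0,0,0.13,0]])

```text
t: 14.1
tcp_pos: [529.5, 86.2, 213.7]
eef_rot: [-0.533, 0.534, 0.467, -0.462]
force: [0.5, 0.6, 0.1]
opening: 87.6
```

```bash
python3 look.py 6; python3 -c "
from h import *
print(yawx())
print(tri((307.75,217.11),(279.19,160.6))[0],W((-10,-175)),[ (l,W((-10+80*np.sin(l-.5),-175)),34+80*np.cos(l-.5)) for l in(0,.1,.5,1)])"
```

```text
14.1 [ 5.280e-01  1.360e-01 -3.180e-01  1.000e-03 -1.110e+00 -2.237e+00] [529.5  86.2 213.7] [0.54 0.6  0.07] [-0.025  0.016 -0.016]
top red 13 256.85 183.08 r 124.4 a -0.340
top orange 46 266.59 185.83 r 129.0 a -0.560
side red 14 241.64 200.21 r 124.4 a -0.367
side green 19 241.05 203.63 r 126.9 a -0.370
side orange 30 244.57 197.6 r 131.6 a -0.591
side orange 37 260.41 241.84 r 119.6 a 1.101
[[ 0.138  0.001 -0.99 ]
 [ 0.99   0.001  0.138]
 [ 0.001 -1.    -0.   ]]
[ 511.36236195 -175.01197741  110.5       ] [ 545.17413017 -172.18930727] [(0, array([ 506.999884  , -175.89869411]), np.float64(104.20660495122982)), (0.1, array([ 514.16670469, -175.20229502]), np.float64(107.68487952023081)), (0.5, array([ 545.17413017, -172.18930727]), np.float64(114.0)), (1, array([ 583.34837633, -168.47992042]), np.float64(104.20660495122982))]
```

Emit:
jog_arm(rows=[[-0.01,-0.04,0,0.05],[-0.02,-0.08,0,0.1],[-0.03,-0.12,0,0.15],[-0.04,-0.16,0,0.2],[-0.05,-0.2,0,0.235],[-0.06,-0.24,0,0.235],[-0.06,-0.26,0,0.235],[-0.06,-0.26,-0.03,0.235],[-0.06,-0.26,-0.07,0.235],[-0.06,-0.26,-0.1,0.235],[-0.06,-0.26,-0.115,0.235],[-0.06,-0.26,-0.115,0.235],[-0.06,-0.26,-0.115,0.235]], jaw=1, newtons=20)

```text
t: 15.5
tcp_pos: [467.4, -174.5, 94.5]
eef_rot: [0.476, -0.475, -0.523, 0.524]
force: [0.3, -0.2, 0.3]
opening: 0.5
```

```bash
python3 look.py 7
python3 - <<'E'
import cv2,numpy as np
a=cv2.imread('pics/top7.png')[155:255,225:345];b=cv2.imread('pics/side7.png')[130:230,220:340]
cv2.imwrite('pics/c7.png',np.hstack([cv2.resize(a,(400,333)),cv2.resize(b,(400,333))]))
E
```

```text
15.5 [ 0.037  0.204 -0.545  0.    -0.824 -1.511] [ 467.4 -174.5   94.5] [ 0.28 -0.15  0.32] [ 0.031 -0.045  0.002]
top red 13 256.85 183.08 r 124.4 a -0.340
top orange 49 266.69 185.69 r 129.5 a -0.561
side red 19 241.68 200.32 r 124.1 a -0.363
side green 18 240.94 203.67 r 127.2 a -0.367
side orange 31 244.48 197.39 r 132.4 a -0.595
side orange 59 262.39 241.0 r 114.2 a 1.130
```

View pics/c7.png

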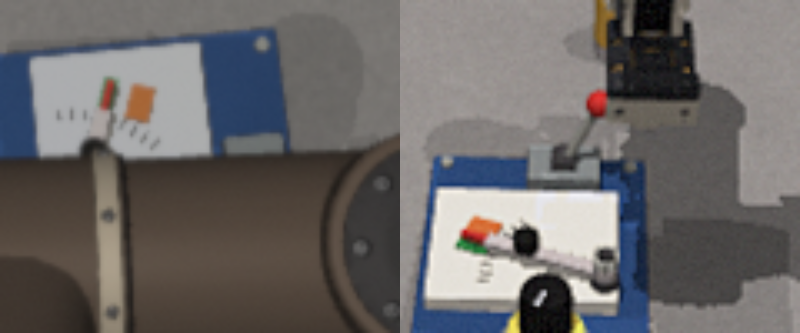

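Emit:
jog_arm(rows=[[0.008,0,0,0],[0.016,0.001,0,0],[0.024,0.002,0,0],[0.03,0.003,0,0],[0.036,0.003,0,0],[0.042,0.004,0,0],[0.048,0.004,0,0],[0.054,0.005,0,0],[0.06,0.005,0,0],[0.066,0.006,0,0],[0.072,0.006,0,0],[0.078,0.007,0,0],[0.082,0.007,0,0],[0.084,0.007,0,0],[0.086,0.007,0,0],[0.086,0.007,0,0],[0.086,0.007,0,0]])

```text
t: 17.3
tcp_pos: [554.0, -167.5, 95.1]
eef_rot: [-0.475, 0.475, 0.524, -0.523]
force: [-0.7, -0.0, 0.4]
opening: 0.5
```

Emit:
jog_arm(rows=[[0.002,0,0,0],[0.004,0,0,0],[0.006,0,0,0],[0.007,0,0,0],[0.007,0,0,0]])

```text
t: 17.8
tcp_pos: [557.6, -167.6, 94.7]
eef_rot: [0.477, -0.474, -0.522, 0.525]
force: [-11.4, 2.0, 8.0]
opening: 0.4
```

Emit:
jog_arm(rows=[[0.001,0,0,0],[0.002,0,0,0],[0.003,0,0,0]])

```text
t: 18.1
tcp_pos: [557.9, -167.6, 94.5]
eef_rot: [0.478, -0.473, -0.521, 0.526]
force: [-20.8, 4.1, 16.3]
opening: 0.7
```

Emit:
jog_arm(rows=[[-0.01,0,0,0],[-0.03,0,0,0],[-0.06,-0.003,0,0],[-0.09,-0.005,0,0],[-0.09,-0.005,0.04,0],[-0.09,-0.005,0.09,0],[-0.09,-0.045,0.12,0],[-0.09,-0.09,0.12,0],[-0.09,-0.13,0.12,0],[-0.09,-0.17,0.12,0],[-0.09,-0.21,0.12,0],[-0.09,-0.25,0.12,0],[-0.09,-0.25,0.12,0],[-0.09,-0.25,0.12,0]])

```text
t: 19.5
tcp_pos: [473.7, -418.5, 214.5]
eef_rot: [-0.476, 0.476, 0.523, -0.523]
force: [0.8, -0.5, -0.0]
opening: 0.4
```

```bash
python3 look.py 8
python3 - <<'E'
from h import *
for n in("top","side"): print(n,[b[:3] for b in blobs(cv2.imread(f"pics/{n}8.png"),"red",10)[0]],proj(n,(*W((-10+80*np.sin(.5),-175)),104.2)))
a=cv2.imread('pics/top8.png');b=cv2.imread('pics/side8.png')
cv2.imwrite('pics/c8.png',np.hstack([cv2.resize(a,(400,300)),cv2.resize(b,(400,300))]))
E
```

```text
19.5 [-0.415  0.296 -0.106 -0.    -1.168 -1.061] [ 473.7 -418.5  214.5] [ 0.83 -0.46 -0.03] [0.092 0.005 0.024]
top red 12 256.92 183.08 r 124.4 a -0.341
top orange 46 266.59 185.83 r 129.0 a -0.560
side red 16 241.94 200.31 r 123.4 a -0.366
side green 19 240.89 203.58 r 127.5 a -0.370
side orange 32 244.41 197.44 r 132.4 a -0.593
side orange 53 262.38 240.94 r 114.0 a 1.129
top [(np.int32(148), np.float64(70.91), np.float64(170.35)), (np.int32(12), np.float64(256.92), np.float64(183.08)), (np.int32(66), np.float64(304.06), np.float64(190.15))] (np.float64(304.12448677293366), np.float64(189.62010076603968))
side [(np.int32(42), np.float64(256.67), np.float64(161.0)), (np.int32(16), np.float64(241.94), np.float64(200.31)), (np.int32(189), np.float64(205.97), np.float64(280.25))] (np.float64(255.74355712703672), np.float64(161.55361648627752))
```

View pics/c8.png

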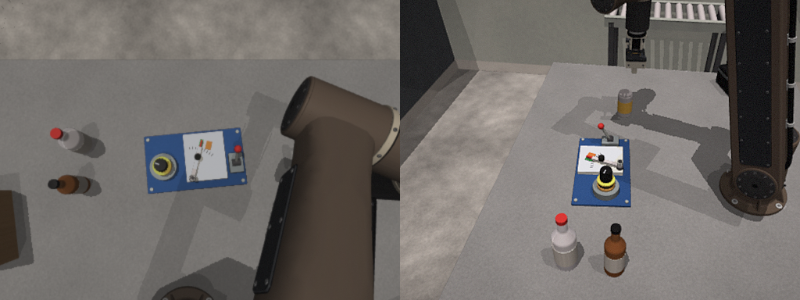

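The lever ball is within a pixel of its far-stop position at top (304,190) and side (257,161). The tip is still on the band and the bottles and can are standing. I'm handing the job in.

```bash
python3 -c "
from rig import *
print(close_job())"
```

```text
the job is handed in; nothing more can be done
None
```

The tensioner is set and locked, and the job is handed in at about 19.5 s of the 69 s allowed.

- **Knob:** I gripped it and pressed until the force at the wrist read 11 to 14 N, a little under the 15 N asked for. One clockwise stroke of about 1.7 rad, paused for checks, brought the tip to the band. The clutch bit throughout, and no reading came near 22 N. I then unloaded the knob and released it.
- **Lock lever:** I pushed the ball with closed fingers until the lever met its far stop, with readings up to about 21 N along the push and 26 N in all. Then I backed off.

**Last checks:**
- **Red tip:** it stands at −0.341 rad about the arm pivot in the top view. The green band, measured before the tip covered it, is also at −0.341, and orange is at −0.560. The side view gives −0.366 for the tip and −0.370 for the band.
- **Lever ball:** it sits within 1 pixel of the predicted far-stop position in both views.
- **Bystanders:** both bottles and the can are standing where they were.
- **Gripper:** it is clear of everything, and the force reads about zero.

**One disagreement:** while turning, the sideways force on the gripper reached about 8 N, because my estimate of the knob's axis was 1 to 2 mm off. It did not affect the result.

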